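# Start a self-tapping screw with a socket driver

### The job

Take the red-handled socket driver from its blue holder, set it squarely on the hex head of the screw that stands up in its pilot hole in the strap on the wooden block, and while pressing it down with about 18 N (never more than 30 N) turn it clockwise until the screw has cut its first half turn of thread, about 3 mm deep. Then stand the driver upright back in its holder, let go, and leave the other things where they are.

Things in the scene. Friction and masses are not known exactly. Their poses are not given: they have to be found in the camera images.
- driver: Loose socket driver, about 160 g (varies), standing upright. Origin: centre of the socket's lower rim; z up its axis. Upward from the rim: steel hex socket 36 mm across outer flats, 25 mm tall; 18 mm shank; black collar 56 mm diameter from 50 to 56 mm; red handle, see point handle.
- socket_roof (a point): Flat roof of the driver's socket cavity, on its axis 13 mm above the rim; it rests on the screw head's top when seated. Cavity: hexagon 24 mm across flats, 13 mm deep, chamfered mouth; one pair of flats faces along the driver's x, so it fits every 60 degrees.
- handle (a point): Middle of the red handle of the driver, on its axis 79 mm above the rim; the handle reaches from 56 to 102 mm, is 44 mm wide along the x of the driver and 28 mm thick along its y: pinch it across y. Axes as for the driver.
- tapscrew: Big steel self-tapping screw standing out of the strap. Origin: top centre of its hex head; z up. Head 22 mm across flats, 14 mm tall, on a 30 mm washer flange 3 mm thick; one pair of flats faces along its x. Pressed, it first drops loosely by an unseen 1 to 6 mm (about 2 N), then stands on wood that yields 1 mm per 4 N.
- cut (a joint): Depth of thread cut so far, m; 0 at the start. Clockwise turning (from above) cuts about 1 mm per radian, and the screw sinks by it, only while pressed with over 12 N; with less it just spins (about 0.1 N m). Pressing alone cuts nothing, turning back undoes nothing; spin, free drop and springy yield do not count. Over 30 N spoils the work.
- block: Fixed softwood block, 160 x 80 x 40 mm, with a metal strap on it (top at 45 mm) that has an upturned lip at the +x end, up to 66 mm. Origin: centre of its underside; x along its length. The standing screw is at x = +30 mm; the screw at x = -45 mm is already home (head top at 62 mm) and not part of the job.
- holder: The fixed blue holder of the driver, 100 x 100 x 30 mm with a square pocket 47 x 47 mm, 20 mm deep, in its top. Origin: centre of its underside. Standing in it, the driver's lower rim is 10 mm above the bench.
- socket_a: Loose bystander: chromed steel socket, 26 mm diameter, 45 mm tall, standing; origin at the centre of its underside.
- socket_b: Loose bystander: chromed steel socket, 22 mm diameter, 40 mm tall, standing; origin at the centre of its underside.
- battery: Loose bystander: red tool battery, 75 x 110 x 57 mm; origin at the centre of its underside.
- wrench: Loose bystander: a wrench lying on the bench.
- brush: Loose bystander: a hand brush with a wooden handle lying on the bench.
- spare_strap: Loose bystander: flat metal strap 120 x 40 x 6 mm lying on the bench; origin at the centre of its underside.
There are look-alikes about, which are no part of the job. What is meant by the holder is not orange or yellow, and is the larger of those in its own colour.

How it is judged:
On the way, in this order (a step that is already met when the one before it is completed fails the run):
1. the driver's socket is seated squarely over the screw's head (horizontal distance between socket_roof and tapscrew below 0.004 m and z of socket_roof in the frame of tapscrew below 0.003 m and angle between the z axis of driver and the z axis of tapscrew, either way round below 0.12 rad), for 0.1 s.
2. the screw has cut at least 2.4 mm of thread (value of joint cut above 0.0024 m), for 0.2 s.
At the end, for the whole second after the job is handed in: The screw has cut at least 2.4 mm of thread, and the driver stands upright (within 0.1 rad), released and at rest in its holder's pocket: rim within 8 mm of the holder's centre and less than 14 mm above the bench (value of joint cut above 0.0024 m and horizontal distance between driver and holder below 0.008 m and height (world z) of driver below 0.014 m and angle between driver's own z axis and vertical below 0.1 rad and linear speed of driver below 0.02 m/s and contact force between driver and the fingers below 0.1 N); the robot touches nothing.
It fails at once if the screw is pressed by the driver with more than 30 N (contact force between driver and tapscrew above 30 N).
It fails at once if one of the sockets, the battery, the wrench, the brush or the spare strap is moved more than 30 mm (distance of any of socket_a, socket_b, battery, wrench, spare_strap, brush from where it was at the start of the episode above 0.03 m).
It also fails if it takes over 72 s, if anything falls off the work surface, if the arm or the gripper's body presses on something with over 40 N, if the wrist force passes 120 N, or if a joint passes its speed limit or range.

### The arm

A 6-joint arm with a two-finger parallel gripper is mounted at the origin on the work surface. World frame = base frame: x ahead of the robot, y to its left, z up, the work surface at z = 0. Lengths are in m, angles in rad, forces in N, time in s.
With the tool pointing down it reaches from about 0.3 to 0.85 m from the base axis. Payload 5.4 kg.
Tool frame: the origin (TCP) lies on the mounting face of the last link; the fingertips stand 173 mm ahead of it and the grasp point (between the pads) lies 155 mm ahead of it; y points along the fingers, z is the direction in which the jaws open and shut, and the axes are right-handed (so a half turn about y gives the same grasp; the last joint's range is limited). The gripper opens to 85 mm and grips with 20 to 120 N. Pads are 22 mm wide; open, the fingers measure 114 mm over their backs; the gripper's body (76 mm by 85 mm) begins 54 mm behind the grasp point. The pads swing forward as they close: fully open they stand 13 mm farther back than shut.
Start: joints at [0.983, 0.158, 1.597, -0, 1.386, -0.21], TCP at [0.212, 0.534, 0.405] pointing down, gripper open.
Joint ranges: [-2.91, 2.91], [-0.94, 2.29], [0.18, 2.7], [-1.29, 4.43], [0.17, 2.64], [-3, 3]. Speed limits (rad/s): [2.57, 2.57, 3.14, 3.14, 3.14, 3.14].

### API

Orientations are given as a 3x3 rotation matrix whose columns are the frame's x, y, z axes.
In Python, from cell import ctrl gives the robot as it stands.
- The arm moves only by the tool send_rows, never from a script. Its argument "plan" is a list of rows, each a list of 3 entries, a list of its own where there are three numbers: the shift along the tool's x, y, z in mm, then the turn, a rotation vector about the tool's x, y, z in rad, then the opening, from 0 (shut) to 1 (fully open). A call has 1 to 5 rows; each row shifts and turns the commanded pose from where the row before left it, along the tool's axes as they then stand; what a row does not reach is not made up. A row lasts 1/10 s, in which the tool goes at most 50 mm and 8.59 degrees, less where a joint would pass 70% of its speed; a pose out of reach is approached as far as the arm can. A call with a gripper value outside its range is refused whole. The fingers move at their own pace and stop on an object; "grip_force" is the grip in N (left out, the last holds). Time passes only in rows, so rows that do not move let the fingers close. It gives the time, the measured TCP pose, the force and the opening at its end, in the units of the state.
- ctrl.sense(): the state, without advancing time (a new reading comes with each control period).
- ctrl.grab_frame(name): name is "scene" or "top" or "wrist"; returns the picture (420x560x3 uint8, blue, green, red); there is no depth.
- ctrl.calibration(name): a dict with "mtx" (3x3 intrinsics, pixels), "world_from_camera" (4x4, takes a point from camera to world coordinates). Camera axes: x right, y down, z forward; pixel columns grow to the right and rows downward; lengths in m; the calibration is good to about 2 mm. The wrist camera is an equidistant fisheye: a pixel r from the principal point sees the ray r / f radians off the axis. A picture is of the moment at which its call begins: read the wrist's pose just before it. calibration takes no time and is no camera call; for the wrist camera it gives the pose at the moment of the call.
- ctrl.close_job(): hands the job in, once; it reports no verdict.
The state is a dict: "clock": time; "joints": joint angles; "joint_velocities": joint speeds; "effort": joint torques, N m; "position": TCP position; "orientation": TCP orientation; "force": force on the tool from outside, world axes, zero at the start; "wrist_torque": the same for the moment, N m; "finger_gap": finger opening in m.
Only numpy, scipy, OpenCV 4.12 (cv2) and the standard library are available. Lean on these libraries where they do the work, as an engineer would, in place of code of your own. Each camera call takes 0.05 s, during which the arm holds its last target. There are 200 camera calls.

## Working session

There is one attempt and no reset: what is moved stays moved. The work goes in short steps, Python scripts to look and compute and a tool call to move; the robot and the scene stay as the last step left them, time stands still between calls to the robot, and variables do not carry over. Pictures are saved under pics/ and viewed, about 8 in all and at most 12, crops included, and the job is handed in when it is done.

Besides the shell and the picture viewer there is one more tool, called after "Request:" by a JSON object that holds its "op" and its "data". send_rows: Moves the arm, as the interface text tells. Its arguments: {"type":"object","properties":{"plan":{"type":"array","items":{"type":"array"}},"grip_force":{"type":"number"}},"required":["plan"]}

```bash
mkdir -p pics; ls; python3 - <<'E'
from cell import ctrl
import cv2,numpy as np
np.set_printoptions(precision=4,suppress=True)
print(ctrl.sense())
for n in("scene","top"):
    im=ctrl.grab_frame(n);cv2.imwrite(f"pics/{n}0.png",im);print(n,ctrl.calibration(n))
a=cv2.imread("pics/scene0.png");b=cv2.imread("pics/top0.png")
print(ctrl.calibration("wrist"))
E
```

```text
pics
{'clock': 0.0, 'joints': array([ 0.9829,  0.1591,  1.5982,  0.    ,  1.3862, -0.2101]), 'joint_velocities': array([-0.0007, -0.0004, -0.001 ,  0.0001, -0.0006, -0.0005]), 'effort': array([ -0.0001, -39.5999, -33.1426,  -0.0004,   0.0083,  -0.    ]), 'position': array([0.2119, 0.5342, 0.4037]), 'orientation': array([[ 0.9295, -0.0011,  0.3689],
       [-0.3689, -0.0016,  0.9295],
       [-0.0004, -1.    , -0.0019]]), 'force': array([-0.1823, -0.6351, -1.0667]), 'wrist_torque': array([-0.0043,  0.0523, -0.054 ]), 'finger_gap': 0.08537745241766839}
scene {'mtx': array([[386.5832,   0.    , 271.7858],
       [  0.    , 386.5832, 209.1906],
       [  0.    ,   0.    ,   1.    ]]), 'world_from_camera': array([[ 0.2503,  0.7349, -0.6303,  1.1155],
       [ 0.968 , -0.2022,  0.1486, -0.1134],
       [-0.0182, -0.6473, -0.762 ,  0.7461],
       [ 0.    ,  0.    ,  0.    ,  1.    ]])}
top {'mtx': array([[450.5683,   0.    , 282.6281],
       [  0.    , 450.5683, 204.2903],
       [  0.    ,   0.    ,   1.    ]]), 'world_from_camera': array([[ 0.0265, -0.9748,  0.2214,  0.3118],
       [-0.9996, -0.0272,  0.0001,  0.015 ],
       [ 0.0059, -0.2213, -0.9752,  1.2672],
       [ 0.    ,  0.    ,  0.    ,  1.    ]])}
{'mtx': array([[325.1923,   0.    , 274.7415],
       [  0.    , 325.1923, 212.3326],
       [  0.    ,   0.    ,   1.    ]]), 'world_from_camera': array([[ 0.3685,  0.8912,  0.2645,  0.144 ],
       [ 0.9296, -0.3529, -0.1061,  0.5605],
       [-0.0012,  0.285 , -0.9585,  0.3727],
       [ 0.    ,  0.    ,  0.    ,  1.    ]])}
```

View pics/top0.png

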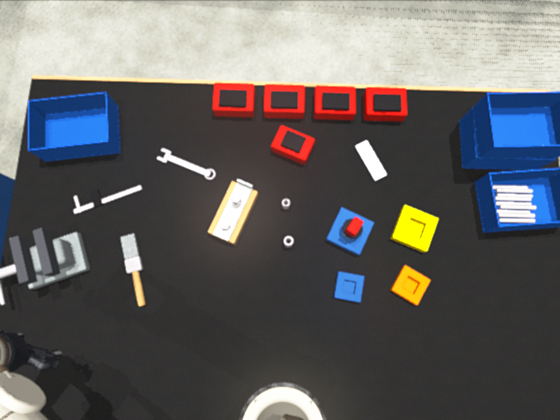

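View pics/scene0.png

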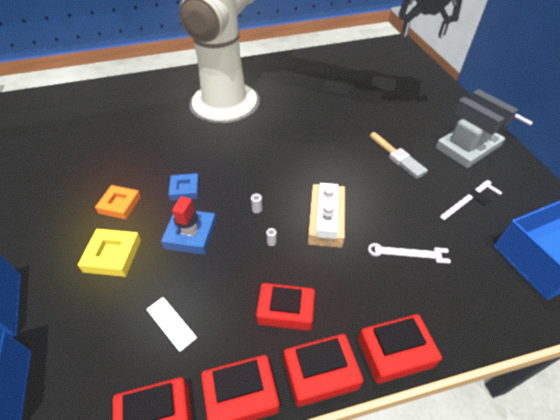

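The top view shows the large blue holder with the driver at about (350,230), and the block at (233,210). The block's lip is at (243,184), the standing screw near (236,203), and the home screw near (225,228). The small blue holder at (349,287) is a look-alike.

```bash
cat > h.py <<'E'
import cv2,numpy as np
np.set_printoptions(precision=4,suppress=True)
def plane(cal,px,z):
    K,T=cal["mtx"],cal["world_from_camera"]
    u=np.atleast_2d(px).astype(float); d=np.c_[(u[:,0]-K[0,2])/K[0,0],(u[:,1]-K[1,2])/K[1,1],np.ones(len(u))]
    if cal.get("fish"):
        r=np.linalg.norm(d[:,:2],axis=1); d=np.c_[d[:,:2]/r[:,None]*np.sin(r)[:,None],np.cos(r)]
    d=d@T[:3,:3].T; o=T[:3,3]
    return o+d*((z-o[2])/d[:,2])[:,None]
def mask(im,hue,s=100,v=60):
    h=cv2.cvtColor(im,cv2.COLOR_BGR2HSV); m=np.zeros(im.shape[:2],np.uint8)
    for a,b in hue: m|=cv2.inRange(h,(a,s,v),(b,255,255))
    return m
BLUE=[(100,125)];RED=[(0,8),(172,180)];WOOD=[(9,25)]
def blobs(m,amin=100):
    c,_=cv2.findContours(m,cv2.RETR_EXTERNAL,cv2.CHAIN_APPROX_NONE)
    return sorted([x for x in c if cv2.contourArea(x)>amin],key=cv2.contourArea,reverse=True)
def rect(cal,c,z):
    p=plane(cal,c[:,0,:],z)[:,:2]; r=cv2.minAreaRect((p*1000).astype(np.float32)); return r
E
python3 - <<'E'
from h import *
from cell import ctrl
for n,win in(("top",(200,150,400,310)),("scene",(70,160,350,290))):
    im=cv2.imread(f"pics/{n}0.png");cal=ctrl.calibration(n)
    x0,y0,x1,y1=win;w=np.zeros(im.shape[:2],np.uint8);w[y0:y1,x0:x1]=255
    for nm,hu,z,s in(("blue",BLUE,.03,100),("red",RED,.102,120),("wood",WOOD,.04,60)):
        for c in blobs(mask(im,hu,s)&w,60):
            print(n,nm,cv2.contourArea(c),c[:,0].mean(0),rect(cal,c,z))
    cv2.imwrite(f"pics/c_{n}.png",cv2.resize(im[y0:y1,x0:x1],None,fx=3,fy=3)) 
E
```

```text
top blue 1387.5 [349.7895 230.7218] ((523.0601806640625, -173.66238403320312), (105.06610870361328, 108.76217651367188), 65.28519439697266)
top blue 747.0 [348.8846 286.5192] ((369.9618225097656, -169.8113555908203), (76.0654067993164, 76.18135833740234), 80.65016174316406)
top red 302.5 [292.3678 154.2069] ((708.7750244140625, -4.286834716796875), (39.96336364746094, 109.08507537841797), 1.6417819261550903)
top red 199.5 [353.7021 226.7872] ((520.9759521484375, -173.19424438476562), (31.65619468688965, 52.3148078918457), 56.95436096191406)
top wood 663.0 [230.723  214.0144] ((565.1027221679688, 152.7637481689453), (89.83539581298828, 169.22975158691406), 68.03732299804688)
top wood 109.5 [396.549  284.4902] ((379.9869079589844, -291.50537109375), (24.150644302368164, 63.7359504699707), 88.2433853149414)
scene blue 1271.5 [189.873 232.619] ((532.6040649414062, -176.07728576660156), (111.69891357421875, 122.14688873291016), 65.49017333984375)
scene blue 649.5 [183.5941 185.8317] ((386.50103759765625, -173.79148864746094), (75.637939453125, 92.83735656738281), 81.64181518554688)
scene red 420.5 [183.0845 210.338 ] ((533.356201171875, -176.77976989746094), (52.229087829589844, 71.5194091796875), 57.07861328125)
scene red 183.5 [285.9115 286.7257] ((771.57177734375, -7.432025909423828), (100.56689453125, 14.735831260681152), 74.934814453125)
scene wood 8385.5 [115.8986 219.9278] ((463.1489562988281, -338.7603759765625), (394.4053649902344, 208.60665893554688), 4.305557727813721)
scene wood 673.0 [328.053  217.6424] ((577.68212890625, 147.54019165039062), (84.50743865966797, 193.13294982910156), 68.5313491821289)
```

Request:
{"op": "send_rows", "data": {"plan": [[[45, 0, -20], [0, 0, 0], 1], [[45, 0, -20], [0, 0, 0], 1], [[45, 0, -20], [0, 0, 0], 1], [[45, 0, -20], [0, 0, 0], 1], [[45, 0, -20], [0, 0, 0], 1]]}}

```text
clock: 0.6
position: [0.3852, 0.3569, 0.4044]
orientation: [[0.93, -0.0, 0.369], [-0.369, -0.0, 0.93], [-0.0, -1.0, -0.0]]
force: [0.8, -0.2, 0.7]
finger_gap: 0.0857
```

Request:
{"op": "send_rows", "data": {"plan": [[[45, 15, -20], [0, 0, 0], 1], [[45, 15, -20], [0, 0, 0], 1], [[45, 15, -20], [0, 0, 0], 1], [[45, 15, -20], [0, 0, 0], 1], [[45, 15, -20], [0, 0, 0], 1]]}}

```text
clock: 1.1
position: [0.5526, 0.1859, 0.3309]
orientation: [[0.929, -0.001, 0.369], [-0.369, 0.0, 0.929], [-0.001, -1.0, -0.0]]
force: [0.4, -0.4, -0.7]
finger_gap: 0.0854
```

Request:
{"op": "send_rows", "data": {"plan": [[[45, 10, -20], [0, 0, 0], 1], [[0, 0, 0], [0, 0, 0], 1], [[0, 0, 0], [0, 0, 0], 1], [[0, 0, 0], [0, 0, 0], 1]]}}

```text
clock: 1.5
position: [0.5853, 0.1533, 0.3219]
orientation: [[0.93, -0.001, 0.368], [-0.368, 0.0, 0.93], [-0.001, -1.0, 0.0]]
force: [0.3, 0.9, -0.4]
finger_gap: 0.0857
```

```bash
python3 - <<'E'
from h import *
from cell import ctrl
s=ctrl.sense();print(s["position"],s["force"])
cal=ctrl.calibration("wrist");im=ctrl.grab_frame("wrist");cv2.imwrite("pics/w1.png",im);np.save("w1cal.npy",cal,allow_pickle=True);print(cal["world_from_camera"])
E
```

```text
[0.5853 0.1533 0.3219] [ 0.313   0.9117 -0.4477]
[[ 0.3677  0.8914  0.2649  0.5173]
 [ 0.9299 -0.3527 -0.1042  0.1796]
 [ 0.0006  0.2847 -0.9586  0.2908]
 [ 0.      0.      0.      1.    ]]
```

View pics/w1.png

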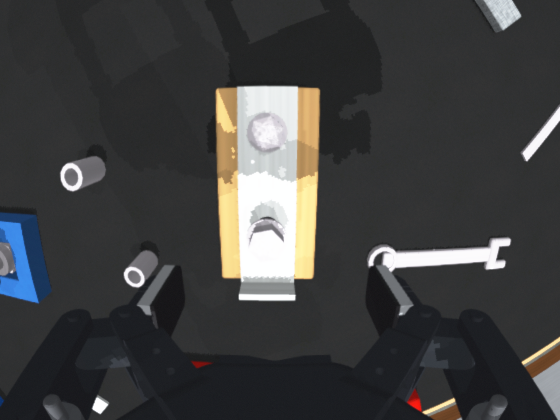

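The wrist view shows the block centred near (268,185). The home screw is at (267,132), the standing screw at about (266,235), and the lip at (267,292).

```bash
python3 - <<'E'
from h import *
im=cv2.imread("pics/w1.png");cal=np.load("w1cal.npy",allow_pickle=True).item();cal["fish"]=1
w=np.zeros(im.shape[:2],np.uint8);w[70:300,200:340]=255
m=mask(im,WOOD,60)&w
pts=np.vstack([c for c in blobs(m,60)])
for z in(.04,):print(rect(cal,pts,z))
print("home",plane(cal,[267,132],.062),"screw z.07/.08",plane(cal,[[266,237]]*3,.07)[0],plane(cal,[266,237],.08))
c=cv2.resize(im[195:295,215:320],None,fx=6,fy=6,interpolation=cv2.INTER_CUBIC)
c=(255*(c/255.)**2).astype(np.uint8)
cv2.imwrite("pics/w1c.png",c)
E
```

```text
((566.2838745117188, 154.07318115234375), (81.05510711669922, 160.10850524902344), 68.01071166992188)
home [[0.5243 0.1712 0.062 ]] screw z.07/.08 [0.5934 0.1429 0.07  ] [[0.59   0.1445 0.08  ]]
```

View pics/w1c.png

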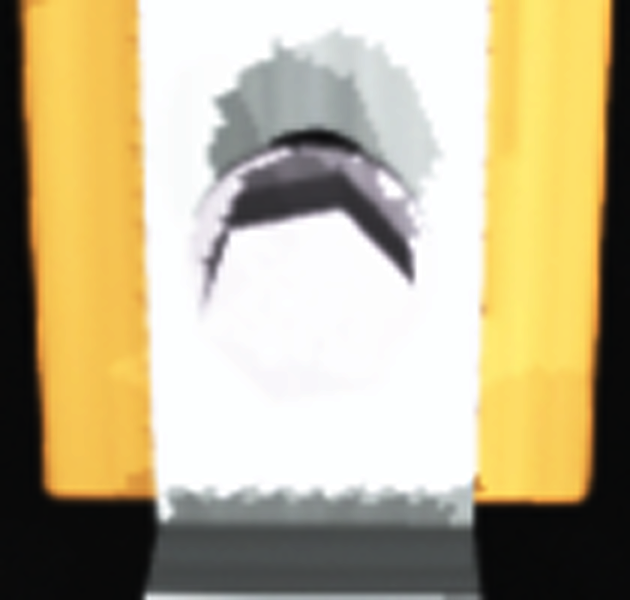

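```bash
python3 - <<'E'
from h import *
cal=np.load("w1cal.npy",allow_pickle=True).item();cal["fish"]=1
v=np.array([[230,225],[343,207],[413,283],[388,379],[275,398],[205,321],[309,302]])/6-.42+[215,195]
for z in(.07,.075,.08,.085,.09):
    p=plane(cal,v,z);d=p[:6]-p[6];print(z,p[6,:2],np.linalg.norm(d[:,:2],axis=1)*1000,np.degrees(np.arctan2(d[:,1],d[:,0]))%60)
E
```

```text
0.07 [0.5992 0.1406] [13.7551 13.0157 12.9203 14.1809 13.6905 13.0628] [21.765  19.645  19.5743 21.5682 19.8378 19.782 ]
0.075 [0.5973 0.1415] [13.4436 12.7209 12.6277 13.8597 13.3804 12.767 ] [21.765  19.645  19.5743 21.5682 19.8378 19.782 ]
0.08 [0.5955 0.1423] [13.1321 12.4262 12.3351 13.5386 13.0704 12.4712] [21.765  19.645  19.5743 21.5682 19.8378 19.782 ]
0.085 [0.5936 0.1432] [12.8206 12.1314 12.0425 13.2174 12.7603 12.1753] [21.765  19.645  19.5743 21.5682 19.8378 19.782 ]
0.09 [0.5918 0.1441] [12.509  11.8366 11.7499 12.8963 12.4503 11.8795] [21.765  19.645  19.5743 21.5682 19.8378 19.782 ]
```

Request:
{"op": "send_rows", "data": {"plan": [[[9, 0, -47], [0, 0, 0], 1], [[9, 0, -47], [0, 0, 0], 1], [[9, 0, -47], [0, 0, 0], 1], [[9, 0, -47], [0, 0, 0], 1], [[9, 0, -47], [0, 0, 0], 1]]}}

```text
clock: 2.05
position: [0.5403, -0.0826, 0.3227]
orientation: [[0.93, 0.001, 0.367], [-0.367, -0.0, 0.93], [0.001, -1.0, 0.0]]
force: [0.1, -1.1, 0.9]
finger_gap: 0.0852
```

Request:
{"op": "send_rows", "data": {"plan": [[[9, 0, -47], [0, 0, 0], 1], [[8, 0, -45], [0, 0, 0], 1], [[0, 0, 0], [0, 0, 0], 1], [[0, 0, 0], [0, 0, 0], 1], [[0, 0, 0], [0, 0, 0], 1]]}}

```text
clock: 2.55
position: [0.5231, -0.1725, 0.3221]
orientation: [[0.93, 0.0, 0.367], [-0.367, 0.0, 0.93], [0.0, -1.0, 0.0]]
force: [0.3, -0.3, -0.1]
finger_gap: 0.0852
```

```bash
python3 - <<'E'
from h import *
from cell import ctrl
s=ctrl.sense();print(s["position"],s["joints"])
cal=ctrl.calibration("wrist");im=ctrl.grab_frame("wrist");cv2.imwrite("pics/w2.png",im);np.save("w2cal.npy",cal,allow_pickle=True)
cal["fish"]=1
for nm,hu,z in(("blue",BLUE,.03),("red",RED,.112)):
  for c in blobs(mask(im,hu,110),300): print(nm,cv2.contourArea(c),c[:,0].mean(0),rect(cal,c,z))
E
```

```text
[ 0.5231 -0.1725  0.3221] [-0.5381  0.1742  1.7486  0.0005  1.2187 -1.7333]
blue 9212.0 [272.8684 203.0526] ((522.91259765625, -174.48130798339844), (101.50508117675781, 103.67256164550781), 65.4598617553711)
blue 6740.5 [208.9968  43.1768] ((374.2792053222656, -171.86419677734375), (70.1636734008789, 72.74895477294922), 80.6199722290039)
blue 2329.5 [ 12.9659 355.0244] ((602.1200561523438, -662.6490478515625), (67.589111328125, 329.4350891113281), 22.0305118560791)
blue 453.5 [104.7108 412.1325] ((711.992431640625, -513.7503051757812), (83.98674774169922, 35.18137741088867), 86.8072509765625)
red 3618.5 [271.8412 235.9571] ((518.6967163085938, -172.5910186767578), (27.865703582763672, 52.82061767578125), 57.359527587890625)
red 1521.0 [541.5787 355.5112] ((766.1493530273438, 32.122283935546875), (123.17021179199219, 59.219688415527344), 10.656600952148438)
red 789.0 [501.6066 321.1639] ((662.2398681640625, -21.95068359375), (79.68231964111328, 22.48790740966797), 28.512117385864258)
red 429.5 [426.0123 406.6667] ((734.419189453125, -99.90505981445312), (62.645137786865234, 19.35923194885254), 25.130088806152344)
```

View pics/w2.png

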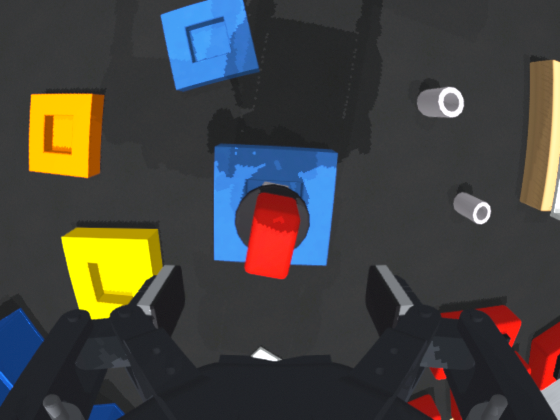

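The driver stands in the blue holder, with the red handle top running from (280,195) to (270,278). I get the holder centre at (0.523,-0.1745) and the driver axis at (0.5224,-0.1749), which agree. The handle's thin axis lies at 57.4°, so I turn the tool by +0.19 and descend.

Request:
{"op": "send_rows", "data": {"plan": [[[0, 0, -2.5], [0, 0.1, 0], 1], [[0, 20, 0], [0, 0.09, 0], 1], [[0, 25, 0], [0, 0, 0], 1], [[0, 20, 0], [0, 0, 0], 1], [[0, 12, 0], [0, 0, 0], 1]]}}

```text
clock: 3.1
position: [0.5218, -0.1746, 0.2431]
orientation: [[0.844, -0.002, 0.536], [-0.536, 0.001, 0.844], [-0.003, -1.0, 0.0]]
force: [-0.2, 1.1, -0.2]
finger_gap: 0.0851
```

Request:
{"op": "send_rows", "data": {"plan": [[[0, 0, 0], [0, 0, 0], 1], [[0, 0, 0], [0, 0, 0], 0.3], [[0, 0, 0], [0, 0, 0], 0.1], [[0, 0, 0], [0, 0, 0], 0], [[0, 0, 0], [0, 0, 0], 0]], "grip_force": 70}}

```text
clock: 3.6
position: [0.5223, -0.1767, 0.2457]
orientation: [[0.843, 0.001, 0.538], [-0.538, -0.001, 0.843], [0.002, -1.0, 0.0]]
force: [-0.9, -1.2, -0.1]
finger_gap: 0.0281
```

Request:
{"op": "send_rows", "data": {"plan": [[[0, 0, 0], [0, 0, 0], 0], [[0, 0, 0], [0, 0, 0], 0], [[0, 0, 0], [0, 0, 0], 0]]}}

```text
clock: 3.9
position: [0.5223, -0.1767, 0.2456]
orientation: [[0.843, 0.001, 0.538], [-0.538, -0.001, 0.843], [0.001, -1.0, 0.0]]
force: [-0.6, 0.1, 5.3]
finger_gap: 0.0272
```

Request:
{"op": "send_rows", "data": {"plan": [[[0, -15, 0], [0, 0, 0], 0], [[0, -25, 0], [0, 0, 0], 0], [[0, -30, 0], [0, 0, 0], 0], [[0, -30, 0], [0, 0, 0], 0], [[0, -15, 0], [0, 0, 0], 0]]}}

```text
clock: 4.4
position: [0.5224, -0.1768, 0.3633]
orientation: [[0.843, 0.004, 0.538], [-0.538, -0.002, 0.843], [0.004, -1.0, 0.0]]
force: [-0.2, -0.4, -0.6]
finger_gap: 0.0271
```

Request:
{"op": "send_rows", "data": {"plan": [[[0, 0, 0], [0, 0, 0], 0], [[0, 0, 0], [0, 0, 0], 0]]}}

```text
clock: 4.6
position: [0.5217, -0.1764, 0.3588]
orientation: [[0.843, -0.001, 0.538], [-0.538, 0.001, 0.843], [-0.002, -1.0, -0.0]]
force: [-0.6, -0.5, -2.1]
finger_gap: 0.0274
```

```bash
python3 - <<'E'
from h import *
from cell import ctrl
s=ctrl.sense();print(s["position"],s["force"],s["wrist_torque"])
a=ctrl.grab_frame("scene");b=ctrl.grab_frame("wrist");cv2.imwrite("pics/s3.png",a);cv2.imwrite("pics/w3.png",b)
a=cv2.resize(a[60:310,90:310],None,fx=2,fy=2)[:420]
cv2.imwrite("pics/v3.png",np.hstack([a,b])[:, :800])
E
```

```text
[ 0.5217 -0.1764  0.3588] [-0.5641 -0.5477 -2.0891] [-0.0284 -0.0144 -0.0183]
```

View pics/v3.png

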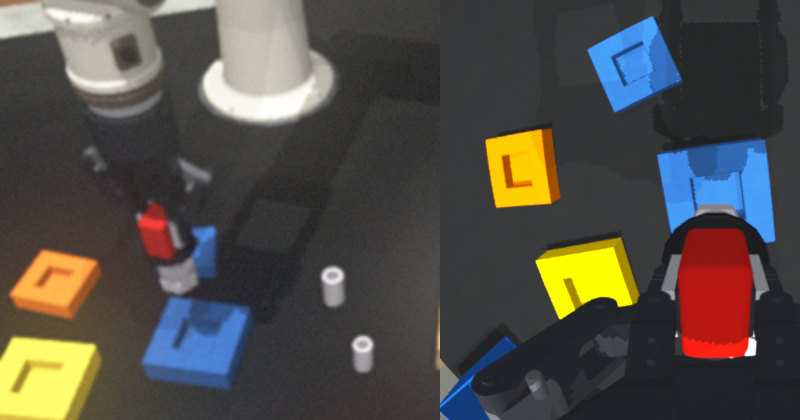

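The driver hangs upright, with the handle centred between the pads in the wrist view (about x=275). Next I check its offset along tool x.

```bash
python3 - <<'E'
from h import *
from cell import ctrl
s=ctrl.sense();R=s["orientation"];p=s["position"];cal=ctrl.calibration("wrist");cal["fish"]=1
b=cv2.imread("pics/w3.png");m=mask(b,RED,100,40);c=blobs(m,1000)[0][:,0]
K=cal["mtx"];T=cal["world_from_camera"]
def proj(q):
    d=(p+R@(np.array(q)/1000)-T[:3,3])@T[:3,:3];r=np.hypot(*d[:2]);t=np.arctan2(r,d[2]);return d[:2]/r*t*K[0,0]+K[:2,2]
print("red bbox",c.min(0),c.max(0))
for q in([-22,134,14],[-22,134,-14],[22,134,14],[22,134,-14],[-22,180,14],[-22,180,-14],[0,235.6,0]):print(q,proj(q))
for y in range(225,360,10):
    r=np.where(m[y])[0];print(y,r.min() if len(r) else 0,r.max() if len(r) else 0,b[y,275])
E
```

```text
red bbox [237 228] [312 358]
[-22, 134, 14] [316.1279 267.0148]
[-22, 134, -14] [236.7723 267.049 ]
[22, 134, 14] [309.7349 359.7591]
[22, 134, -14] [242.5639 359.8451]
[-22, 180, 14] [304.8219 225.0758]
[-22, 180, -14] [247.0715 225.0678]
[0, 235.6, 0] [275.5702 229.4216]
225 0 0 [33 30 29]
235 246 304 [ 16  20 140]
245 243 307 [ 18  23 142]
255 242 520 [ 17  22 143]
265 239 532 [ 16  21 154]
275 237 559 [ 15  23 184]
285 237 559 [ 19  23 185]
295 239 559 [ 20  24 185]
305 239 559 [ 21  22 185]
315 240 559 [ 21  25 185]
325 240 553 [ 21  25 185]
335 241 555 [ 18  24 185]
345 241 553 [ 20  32 250]
355 245 541 [ 20  32 253]
```

Request:
{"op": "send_rows", "data": {"plan": [[[0, 0, 0], [0, -0.133, 0], 0], [[0, 0, 0], [0, -0.133, 0], 0], [[0, 0, 0], [0, -0.132, 0], 0], [[2.1, 0, 41], [0, 0, 0], 0], [[2.1, 0, 41], [0, 0, 0], 0]]}}

```text
clock: 5.2
position: [0.5397, -0.0962, 0.358]
orientation: [[0.985, -0.003, 0.172], [-0.172, 0.001, 0.985], [-0.003, -1.0, 0.001]]
force: [-0.3, 0.6, -1.3]
finger_gap: 0.0276
```

Request:
{"op": "send_rows", "data": {"plan": [[[2.1, 0, 41], [0, 0, 0], 0], [[2.1, 0, 41], [0, 0, 0], 0], [[2.1, 0, 41], [0, 0, 0], 0], [[2.1, 0, 41], [0, 0, 0], 0], [[2.1, 0, 41], [0, 0, 0], 0]]}}

```text
clock: 5.7
position: [0.5847, 0.1055, 0.3579]
orientation: [[0.986, -0.003, 0.169], [-0.169, 0.0, 0.986], [-0.003, -1.0, -0.001]]
force: [0.7, 0.0, -1.6]
finger_gap: 0.0271
```

Request:
{"op": "send_rows", "data": {"plan": [[[2.1, 0, 40], [0, 0, 0], 0], [[0, 0, 0], [0, 0, 0], 0], [[0, 0, 0], [0, 0, 0], 0], [[0, 0, 0], [0, 0, 0], 0]]}}

```text
clock: 6.1
position: [0.5935, 0.1421, 0.3587]
orientation: [[0.985, -0.002, 0.17], [-0.17, -0.001, 0.985], [-0.002, -1.0, -0.001]]
force: [0.2, -0.0, -2.2]
finger_gap: 0.0272
```

```bash
python3 - <<'E'
from h import *
from cell import ctrl
for i in range(4):
    s=ctrl.sense();print(s["position"],s["orientation"][:2,0],s["force"],s["joints"][[0,5]])
    b=ctrl.grab_frame("wrist");a=ctrl.grab_frame("scene")
cv2.imwrite("pics/s4.png",a);cv2.imwrite("pics/w4.png",b)
a=cv2.resize(a[130:250,270:380],None,fx=3.5,fy=3.5)
cv2.imwrite("pics/v4.png",np.hstack([a,b[:420,130:530]]))
E
```

```text
[0.5935 0.1421 0.3587] [ 0.9855 -0.1697] [ 0.23   -0.0112 -2.1544] [ 0.0373 -1.3629]
[0.5937 0.1417 0.3593] [ 0.9853 -0.1706] [ 0.3215 -0.7886 -1.5361] [ 0.0366 -1.3627]
[0.5938 0.1418 0.3598] [ 0.9854 -0.1705] [ 0.6945  0.1562 -0.689 ] [ 0.0368 -1.3626]
[0.5939 0.1421 0.36  ] [ 0.9854 -0.1701] [ 0.0995 -0.3243 -1.1364] [ 0.0373 -1.3625]
```

View pics/v4.png

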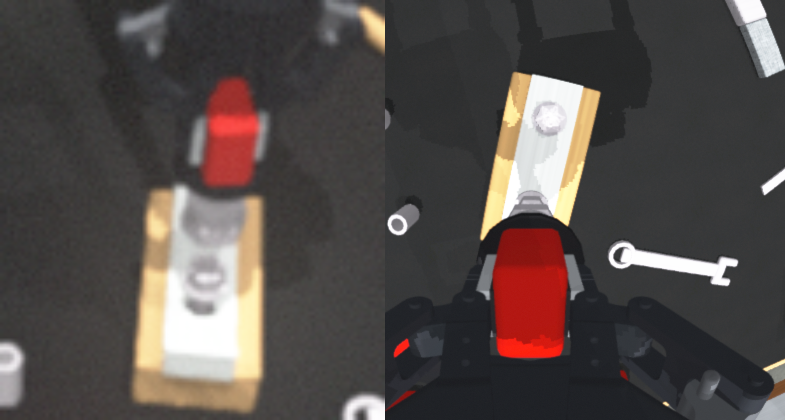

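The driver is upright over the screw, 1 mm short in y by the measured pose. I correct that and descend.

Request:
{"op": "send_rows", "data": {"plan": [[[0, 8, 1], [0, 0, 0], 0], [[0, 12, 0], [0, 0, 0], 0], [[0, 10, 0], [0, 0, 0], 0], [[0, 6, 0], [0, 0, 0], 0], [[0, 3, 0], [0, 0, 0], 0]]}}

```text
clock: 7.0
position: [0.5936, 0.1439, 0.3193]
orientation: [[0.986, -0.002, 0.169], [-0.169, -0.0, 0.986], [-0.002, -1.0, -0.0]]
force: [-0.2, -0.1, -0.6]
finger_gap: 0.0275
```

Request:
{"op": "send_rows", "data": {"plan": [[[0, 2, 0], [0, 0, 0], 0], [[0, 2, 0], [0, 0, 0], 0], [[0, 0, 0], [0, 0, 0], 0]]}}

```text
clock: 7.3
position: [0.5942, 0.1439, 0.3171]
orientation: [[0.986, 0.001, 0.169], [-0.169, -0.0, 0.986], [0.001, -1.0, -0.0]]
force: [0.0, 0.3, -1.3]
finger_gap: 0.0275
```

Request:
{"op": "send_rows", "data": {"plan": [[[0, 2, 0], [0, 0, 0], 0], [[0, 2, 0], [0, 0, 0], 0], [[0, 0, 0], [0, 0, 0], 0]]}}

```text
clock: 7.6
position: [0.5941, 0.1437, 0.3128]
orientation: [[0.986, 0.0, 0.169], [-0.169, -0.0, 0.986], [0.0, -1.0, -0.0]]
force: [0.8, -0.7, -1.2]
finger_gap: 0.0269
```

Request:
{"op": "send_rows", "data": {"plan": [[[0, 2, 0], [0, 0, 0], 0], [[0, 2, 0], [0, 0, 0], 0], [[0, 0, 0], [0, 0, 0], 0]]}}

```text
clock: 7.9
position: [0.5941, 0.1438, 0.3087]
orientation: [[0.986, 0.0, 0.169], [-0.169, -0.0, 0.986], [0.0, -1.0, -0.0]]
force: [0.9, -1.7, -1.1]
finger_gap: 0.0272
```

Request:
{"op": "send_rows", "data": {"plan": [[[0, 2, 0], [0, 0, 0], 0], [[0, 1, 0], [0, 0, 0], 0], [[0, 0, 0], [0, 0, 0], 0]]}}

```text
clock: 8.2
position: [0.5942, 0.1438, 0.306]
orientation: [[0.986, 0.001, 0.169], [-0.169, -0.0, 0.986], [0.001, -1.0, -0.0]]
force: [1.0, -1.8, 0.3]
finger_gap: 0.0274
```

Request:
{"op": "send_rows", "data": {"plan": [[[0, 1, 0], [0, 0, 0], 0], [[0, 1, 0], [0, 0, 0], 0], [[0, 0, 0], [0, 0, 0], 0]]}}

```text
clock: 8.5
position: [0.5941, 0.1438, 0.3039]
orientation: [[0.986, 0.0, 0.169], [-0.169, -0.0, 0.986], [0.001, -1.0, -0.0]]
force: [1.3, -2.8, 0.6]
finger_gap: 0.0272
```

Request:
{"op": "send_rows", "data": {"plan": [[[0, 1, 0], [0, 0, 0], 0], [[0, 1, 0], [0, 0, 0], 0], [[0, 0, 0], [0, 0, 0], 0]]}}

```text
clock: 8.8
position: [0.5942, 0.1438, 0.3023]
orientation: [[0.986, 0.001, 0.169], [-0.169, -0.0, 0.986], [0.001, -1.0, -0.0]]
force: [0.9, -3.2, 3.6]
finger_gap: 0.0272
```

Request:
{"op": "send_rows", "data": {"plan": [[[0, 1, 0], [0, 0, 0], 0], [[0, 0, 0], [0, 0, 0], 0], [[0, 0, 0], [0, 0, 0], 0]]}}

```text
clock: 9.1
position: [0.5942, 0.1439, 0.3016]
orientation: [[0.986, 0.001, 0.169], [-0.169, -0.0, 0.986], [0.001, -1.0, -0.0]]
force: [0.5, -4.6, 5.3]
finger_gap: 0.0272
```

Request:
{"op": "send_rows", "data": {"plan": [[[0, 0, -0.7], [0, 0, 0], 0], [[0, 0, 0], [0, 0, 0], 0]]}}

```text
clock: 9.3
position: [0.5941, 0.1435, 0.3017]
orientation: [[0.986, 0.001, 0.169], [-0.169, 0.001, 0.986], [0.001, -1.0, 0.001]]
force: [0.1, -0.5, 5.5]
finger_gap: 0.0273
```

Request:
{"op": "send_rows", "data": {"plan": [[[0, 1, 0], [0, 0, 0], 0], [[0, 0, 0], [0, 0, 0], 0], [[0, 0, 0], [0, 0, 0], 0]]}}

```text
clock: 9.6
position: [0.5942, 0.1435, 0.3012]
orientation: [[0.986, 0.001, 0.169], [-0.169, 0.001, 0.986], [0.001, -1.0, 0.001]]
force: [-1.4, -1.9, 7.8]
finger_gap: 0.0272
```

Request:
{"op": "send_rows", "data": {"plan": [[[0, 1, 0], [0, 0, 0], 0], [[0, 0, 0], [0, 0, 0], 0], [[0, 0, 0], [0, 0, 0], 0]]}}

```text
clock: 9.9
position: [0.5942, 0.1436, 0.3006]
orientation: [[0.986, 0.001, 0.169], [-0.169, 0.001, 0.986], [0.001, -1.0, 0.001]]
force: [-1.7, -1.7, 9.7]
finger_gap: 0.0271
```

Request:
{"op": "send_rows", "data": {"plan": [[[0, 1.5, 0], [0, 0, 0], 0], [[0, 1, 0], [0, 0, 0], 0], [[0, 0, 0], [0, 0, 0], 0], [[0, 0, 0], [0, 0, 0], 0]]}}

```text
clock: 10.3
position: [0.5943, 0.1436, 0.2991]
orientation: [[0.986, 0.002, 0.169], [-0.169, 0.001, 0.986], [0.002, -1.0, 0.001]]
force: [-3.9, -1.8, 15.1]
finger_gap: 0.0269
```

Request:
{"op": "send_rows", "data": {"plan": [[[0, 1, 0], [0, 0, 0], 0], [[0, 0, 0], [0, 0, 0], 0], [[0, 0, 0], [0, 0, 0], 0]]}}

```text
clock: 10.6
position: [0.5943, 0.1436, 0.2986]
orientation: [[0.986, 0.002, 0.169], [-0.169, 0.001, 0.986], [0.002, -1.0, 0.001]]
force: [-5.1, -1.9, 18.0]
finger_gap: 0.0272
```

Request:
{"op": "send_rows", "data": {"plan": [[[0, 0, 0], [0, 0.1, 0], 0], [[0, 0, 0], [0, 0.1, 0], 0], [[0, 0, 0], [0, 0.1, 0], 0], [[0, 0, 0], [0, 0, 0], 0]]}}

```text
clock: 11.0
position: [0.5945, 0.1436, 0.2985]
orientation: [[0.891, 0.003, 0.454], [-0.454, 0.001, 0.891], [0.002, -1.0, 0.002]]
force: [-3.7, -0.4, 15.6]
finger_gap: 0.0276
```

Request:
{"op": "send_rows", "data": {"plan": [[[-0.4, 0.2, 0], [0, 0.1, 0], 0], [[0, 0.1, 0], [0, 0.1, 0], 0], [[0, 0.1, 0], [0, 0.1, 0], 0], [[0, 0.1, 0], [0, 0.1, 0], 0], [[0, 0, 0], [0, 0, 0], 0]]}}

```text
clock: 11.5
position: [0.5944, 0.1436, 0.2982]
orientation: [[0.643, 0.004, 0.765], [-0.766, 0.0, 0.643], [0.002, -1.0, 0.003]]
force: [-2.2, -2.0, 16.1]
finger_gap: 0.0271
```

Request:
{"op": "send_rows", "data": {"plan": [[[0, 0.1, 0], [0, 0.1, 0], 0], [[0, 0.1, 0], [0, 0.1, 0], 0], [[0, 0.1, 0], [0, 0.1, 0], 0], [[0, 0.1, 0], [0, 0.1, 0], 0], [[0, 0, 0], [0, 0, 0], 0]]}}

```text
clock: 12.0
position: [0.5945, 0.1436, 0.2979]
orientation: [[0.295, 0.004, 0.956], [-0.956, 0.0, 0.295], [0.001, -1.0, 0.004]]
force: [-3.6, -2.9, 15.5]
finger_gap: 0.0271
```

Request:
{"op": "send_rows", "data": {"plan": [[[0, 0.3, 0], [0, 0.1, 0], 0], [[0, 0.15, 0], [0, 0.1, 0], 0], [[0, 0.1, 0], [0, 0.1, 0], 0], [[0, 0.1, 0], [0, 0.1, 0], 0], [[0, 0.1, 0], [0, 0.1, 0], 0]]}}

```text
clock: 12.5
position: [0.5946, 0.1434, 0.2973]
orientation: [[-0.201, 0.005, 0.98], [-0.98, -0.0, -0.201], [-0.001, -1.0, 0.005]]
force: [-1.7, -3.3, 16.5]
finger_gap: 0.0272
```

Request:
{"op": "send_rows", "data": {"plan": [[[0, 0.2, 0], [0, 0.1, 0], 0], [[0, 0.1, 0], [0, 0.1, 0], 0], [[0, 0.1, 0], [0, 0.1, 0], 0], [[0, 0.1, 0], [0, 0.1, 0], 0], [[0, 0.1, 0], [0, 0.1, 0], 0]]}}

```text
clock: 13.0
position: [0.5947, 0.1432, 0.2968]
orientation: [[-0.646, 0.005, 0.763], [-0.763, -0.001, -0.646], [-0.002, -1.0, 0.004]]
force: [-1.9, -4.4, 17.6]
finger_gap: 0.0269
```

```bash
python3 - <<'E'
from h import *
from cell import ctrl
s=ctrl.sense();print(s["position"],s["force"],s["wrist_torque"],s["joints"])
a=ctrl.grab_frame("scene");b=ctrl.grab_frame("wrist");cv2.imwrite("pics/s5.png",a);cv2.imwrite("pics/w5.png",b)
a=cv2.resize(a[130:250,270:380],None,fx=3.5,fy=3.5)
cv2.imwrite("pics/v5.png",np.hstack([a,b[:420,130:530]]))
E
```

```text
[0.5947 0.1432 0.2968] [-1.909  -4.4385 17.5899] [-0.953   0.4964  0.1269] [ 0.0392  0.3499  1.5896 -0.001   1.1974  0.7423]
```

View pics/v5.png

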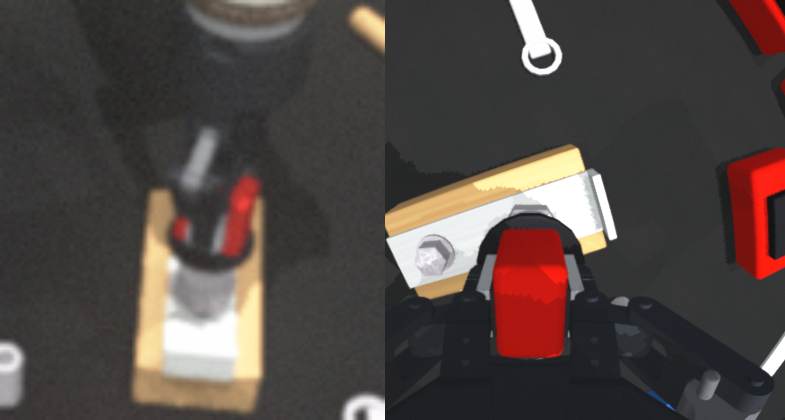

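The socket is seated over the head, and the handle still sits square in the pads after 2.1 rad of turning. The screw has sunk about 1.8 mm, so I continue.

Request:
{"op": "send_rows", "data": {"plan": [[[0, 0.0, 0], [0, 0.1, 0], 0], [[0, 0.1, 0], [0, 0.1, 0], 0], [[0, 0.1, 0], [0, 0.1, 0], 0], [[0, 0.1, 0], [0, 0.1, 0], 0], [[0, 0.1, 0], [0, 0.1, 0], 0]]}}

```text
clock: 13.6
position: [0.5946, 0.143, 0.2963]
orientation: [[-0.933, 0.004, 0.36], [-0.36, -0.001, -0.933], [-0.004, -1.0, 0.003]]
force: [-2.4, -4.6, 15.9]
finger_gap: 0.0272
```

Request:
{"op": "send_rows", "data": {"plan": [[[0, 0.1, 0], [0, 0.1, 0], 0], [[0, 0.1, 0], [0, 0.1, 0], 0], [[0, 0.1, 0], [0, 0.1, 0], 0], [[0, 0.1, 0], [0, 0.1, 0], 0], [[0, 0.1, 0], [0, 0.1, 0], 0]]}}

```text
clock: 14.1
position: [0.5946, 0.1431, 0.2958]
orientation: [[-0.991, 0.004, -0.132], [0.132, -0.001, -0.991], [-0.004, -1.0, 0.0]]
force: [-2.7, -2.8, 16.2]
finger_gap: 0.0272
```

Request:
{"op": "send_rows", "data": {"plan": [[[0, 0.1, 0], [0, 0.1, 0], 0], [[0, 0.1, 0], [0, 0.1, 0], 0], [[0, 0.1, 0], [0, 0.1, 0], 0], [[0, 0.0, 0], [0, 0, 0], 0], [[0, 0, 0], [0, 0, 0], 0]]}}

```text
clock: 14.6
position: [0.5947, 0.1432, 0.2956]
orientation: [[-0.91, 0.005, -0.415], [0.415, -0.001, -0.91], [-0.004, -1.0, -0.001]]
force: [-1.9, -4.0, 16.1]
finger_gap: 0.0275
```

```bash
python3 - <<'E'
from h import *
from cell import ctrl
b=ctrl.grab_frame("wrist");cv2.imwrite("pics/w6.png",b);print(ctrl.sense()["position"],ctrl.sense()["joints"])
for n in("w3","w4","w5","w6"):
    m=mask(cv2.imread(f"pics/{n}.png"),RED,100,40);w=np.zeros_like(m);w[200:380,225:325]=255
    c=blobs(m&w,1000)[0][:,0];print(n,c.min(0),c.max(0))
E
```

```text
[0.5946 0.1432 0.2956] [ 0.0392  0.3513  1.5904 -0.0008  1.1954  2.0385]
w3 [237 228] [312 358]
w4 [237 228] [312 358]
w5 [237 228] [312 358]
w6 [237 228] [312 357]
```

Request:
{"op": "send_rows", "data": {"plan": [[[0, -8, 0], [0, 0, 0], 0], [[0, -10, 0], [0, 0, 0], 0], [[0, -15, 0], [0, 0, 0], 0], [[0, -22, 0], [0, 0, 0], 0], [[0, -20, 0], [0, 0, 0], 0]]}}

```text
clock: 15.15
position: [0.5927, 0.1439, 0.3664]
orientation: [[-0.91, -0.004, -0.415], [0.415, 0.001, -0.91], [0.004, -1.0, 0.0]]
force: [0.6, 0.1, -0.6]
finger_gap: 0.0274
```

Request:
{"op": "send_rows", "data": {"plan": [[[0, 0, 0], [0, 0, 0], 0], [[0, 0, 0], [0, 0, 0], 0]]}}

```text
clock: 15.35
position: [0.5931, 0.1437, 0.3659]
orientation: [[-0.91, -0.002, -0.415], [0.415, 0.001, -0.91], [0.002, -1.0, 0.0]]
force: [-1.0, 0.8, -1.9]
finger_gap: 0.0271
```

Request:
{"op": "send_rows", "data": {"plan": [[[-8.3, 0, 40], [0, 0, 0], 0], [[-8.3, 0, 40], [0, 0, 0], 0], [[-8.3, 0, 40], [0, 0, 0], 0], [[-8.3, 0, 40], [0, 0, 0], 0], [[-8.3, 0, 40], [0, 0, 0], 0]]}}

```text
clock: 15.85
position: [0.547, -0.0568, 0.3646]
orientation: [[-0.91, -0.004, -0.415], [0.415, 0.002, -0.91], [0.004, -1.0, -0.0]]
force: [0.3, 0.0, -1.4]
finger_gap: 0.0272
```

Request:
{"op": "send_rows", "data": {"plan": [[[-8.3, 0, 40], [0, 0, 0], 0], [[-8.3, 0, 40], [0, 0, 0], 0], [[-8.3, 0, 40], [0, 0, 0], 0], [[0, 0, 0], [0, 0, 0], 0], [[0, 0, 0], [0, 0, 0], 0]]}}

```text
clock: 16.35
position: [0.5204, -0.1755, 0.365]
orientation: [[-0.909, -0.003, -0.417], [0.417, 0.003, -0.909], [0.004, -1.0, -0.001]]
force: [-0.5, -0.5, -0.7]
finger_gap: 0.0275
```

```bash
python3 - <<'E'
from h import *
from cell import ctrl
P=[]
for i in range(5):
    s=ctrl.sense();P.append(np.r_[s["position"],s["force"],s["orientation"][:2,0],s["orientation"][:2,1]]);cal=ctrl.calibration("wrist");b=ctrl.grab_frame("wrist")
print(np.mean(P,0));cal["fish"]=1;cv2.imwrite("pics/w7.png",b)
c=blobs(mask(b,BLUE,110),300)
for x in c[:3]:print(cv2.contourArea(x),x[:,0].mean(0),rect(cal,x,.03))
a=ctrl.grab_frame("scene");cv2.imwrite("pics/s7.png",a)
a=cv2.resize(a[130:270,130:250],None,fx=3,fy=3)
cv2.imwrite("pics/v7.png",np.hstack([a,b[:420,100:540]]))
E
```

```text
[ 0.5209 -0.1745  0.3656  0.0468 -0.1013 -1.1744 -0.9098  0.4149 -0.002
  0.0019]
8326.0 [274.3357 183.3476] ((524.7464599609375, -175.44773864746094), (101.70372772216797, 101.97650146484375), 65.57294464111328)
2100.0 [541.4794  27.4124] ((575.956298828125, -562.5957641601562), (97.77281951904297, 83.60694885253906), 83.60049438476562)
392.0 [348.3182 284.8523] ((392.8323974609375, -204.3904266357422), (16.3704776763916, 50.54977798461914), 84.73588562011719)
```

View pics/v7.png

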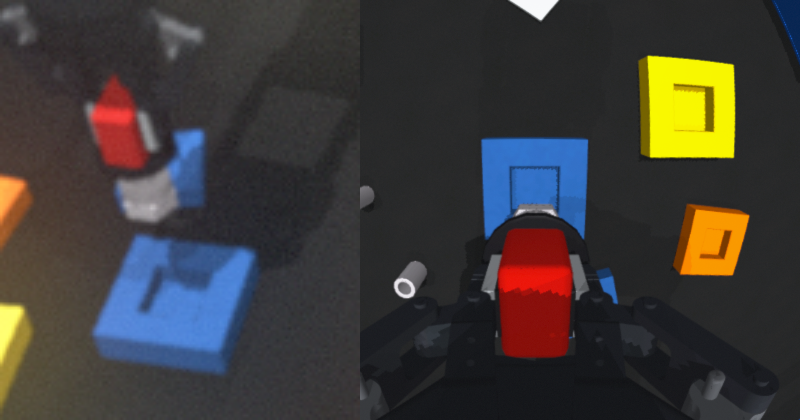

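The driver hangs above the holder, with the pocket centred at about (275,185) in the wrist picture. I shift -2.4 mm in tool x and descend.

Request:
{"op": "send_rows", "data": {"plan": [[[-2.4, 15, -0.5], [0, 0, 0], 0], [[0, 30, 0], [0, 0, 0], 0], [[0, 25, 0], [0, 0, 0], 0], [[0, 15, 0], [0, 0, 0], 0], [[0, 8, 0], [0, 0, 0], 0]]}}

```text
clock: 17.15
position: [0.523, -0.1753, 0.2717]
orientation: [[-0.91, -0.003, -0.415], [0.415, 0.002, -0.91], [0.003, -1.0, -0.0]]
force: [-0.2, -0.2, -1.0]
finger_gap: 0.027
```

Request:
{"op": "send_rows", "data": {"plan": [[[0, 5, 0], [0, 0, 0], 0], [[0, 4, 0], [0, 0, 0], 0], [[0, 4, 0], [0, 0, 0], 0], [[0, 0, 0], [0, 0, 0], 0]]}}

```text
clock: 17.55
position: [0.5235, -0.1759, 0.2611]
orientation: [[-0.91, 0.0, -0.415], [0.415, -0.0, -0.91], [-0.0, -1.0, 0.0]]
force: [0.5, 0.0, -2.6]
finger_gap: 0.0273
```

Request:
{"op": "send_rows", "data": {"plan": [[[0, 4, 0], [0, 0, 0], 0], [[0, 4, 0], [0, 0, 0], 0], [[0, 0, 0], [0, 0, 0], 0], [[0, 0, 0], [0, 0, 0], 0]]}}

```text
clock: 17.95
position: [0.5234, -0.1758, 0.2529]
orientation: [[-0.91, -0.0, -0.415], [0.415, 0.0, -0.91], [0.0, -1.0, -0.0]]
force: [-0.5, 0.1, -1.1]
finger_gap: 0.0272
```

Request:
{"op": "send_rows", "data": {"plan": [[[0, 3, 0], [0, 0, 0], 0], [[0, 2, 0], [0, 0, 0], 0], [[0, 1, 0], [0, 0, 0], 0], [[0, 0, 0], [0, 0, 0], 0]]}}

```text
clock: 18.35
position: [0.5234, -0.1758, 0.2467]
orientation: [[-0.91, -0.0, -0.415], [0.415, 0.0, -0.91], [0.0, -1.0, -0.0]]
force: [-0.3, 0.1, -1.4]
finger_gap: 0.0273
```

Request:
{"op": "send_rows", "data": {"plan": [[[0, 1, 0], [0, 0, 0], 0], [[0, 0.5, 0], [0, 0, 0], 0], [[0, 0, 0], [0, 0, 0], 0]]}}

```text
clock: 18.65
position: [0.5235, -0.1759, 0.2456]
orientation: [[-0.91, 0.0, -0.415], [0.415, -0.0, -0.91], [-0.0, -1.0, 0.0]]
force: [-0.5, -0.1, -0.2]
finger_gap: 0.0271
```

Request:
{"op": "send_rows", "data": {"plan": [[[0, 0.7, 0], [0, 0, 0], 0], [[0, 0, 0], [0, 0, 0], 0], [[0, 0, 0], [0, 0, 0], 0.4], [[0, 0, 0], [0, 0, 0], 0.6], [[0, 0, 0], [0, 0, 0], 1]]}}

```text
clock: 19.15
position: [0.5235, -0.1758, 0.2447]
orientation: [[-0.91, 0.0, -0.415], [0.415, -0.0, -0.91], [-0.0, -1.0, 0.0]]
force: [-0.2, 0.8, -0.7]
finger_gap: 0.0621
```

Request:
{"op": "send_rows", "data": {"plan": [[[0, 0, 0], [0, 0, 0], 1], [[0, 0, 0], [0, 0, 0], 1], [[0, 0, 0], [0, 0, 0], 1], [[0, 0, 0], [0, 0, 0], 1], [[0, 0, 0], [0, 0, 0], 1]]}}

```text
clock: 19.65
position: [0.5234, -0.1758, 0.2447]
orientation: [[-0.91, -0.0, -0.415], [0.415, -0.0, -0.91], [0.0, -1.0, 0.0]]
force: [0.1, -0.6, -0.4]
finger_gap: 0.0851
```

Request:
{"op": "send_rows", "data": {"plan": [[[0, -15, 0], [0, 0, 0], 1], [[0, -25, 0], [0, 0, 0], 1], [[0, -40, 0], [0, 0, 0], 1], [[0, -30, 0], [0, 0, 0], 1], [[0, 0, 0], [0, 0, 0], 1]]}}

```text
clock: 20.15
position: [0.5249, -0.1766, 0.3617]
orientation: [[-0.91, 0.01, -0.415], [0.415, -0.006, -0.91], [-0.011, -1.0, 0.001]]
force: [0.2, 0.1, 1.0]
finger_gap: 0.0859
```

Request:
{"op": "send_rows", "data": {"plan": [[[0, 0, 0], [0, 0, 0], 1], [[0, 0, 0], [0, 0, 0], 1], [[0, 0, 0], [0, 0, 0], 1]]}}

```text
clock: 20.45
position: [0.523, -0.1756, 0.3532]
orientation: [[-0.91, -0.003, -0.415], [0.415, 0.002, -0.91], [0.003, -1.0, -0.0]]
force: [0.4, -0.1, -0.5]
finger_gap: 0.0849
```

```bash
python3 - <<'E'
from h import *
from cell import ctrl
s=ctrl.sense();print(s["position"],s["force"],s["finger_gap"]);cal=ctrl.calibration("wrist");cal["fish"]=1;b=ctrl.grab_frame("wrist");cv2.imwrite("pics/w8.png",b)
for nm,hu,z in(("blue",BLUE,.03),("red",RED,.112)):
  for c in blobs(mask(b,hu,110),1500)[:2]: print(nm,c[:,0].mean(0),rect(cal,c,z))
a=ctrl.grab_frame("scene");cv2.imwrite("pics/s8.png",a)
cv2.imwrite("pics/v8.png",np.hstack([cv2.resize(a[130:270,150:350],None,fx=2,fy=3),b[:420,120:500]]))
E
```

```text
[ 0.523  -0.1756  0.3532] [ 0.4071 -0.0585 -0.51  ] 0.08494297685704556
blue [273.8804 191.3315] ((524.6962280273438, -175.3748779296875), (101.63532257080078, 102.8772964477539), 65.4852294921875)
blue [327.0214 310.2692] ((381.965576171875, -174.56207275390625), (70.80690002441406, 82.49952697753906), 80.73046112060547)
red [43.3797 56.922 ] ((720.9537353515625, -66.68881225585938), (96.77143096923828, 61.426795959472656), 67.95608520507812)
red [275.5245 217.201 ] ((527.3558959960938, -178.69517517089844), (28.04509162902832, 50.65655517578125), 65.5063247680664)
```

View pics/v8.png

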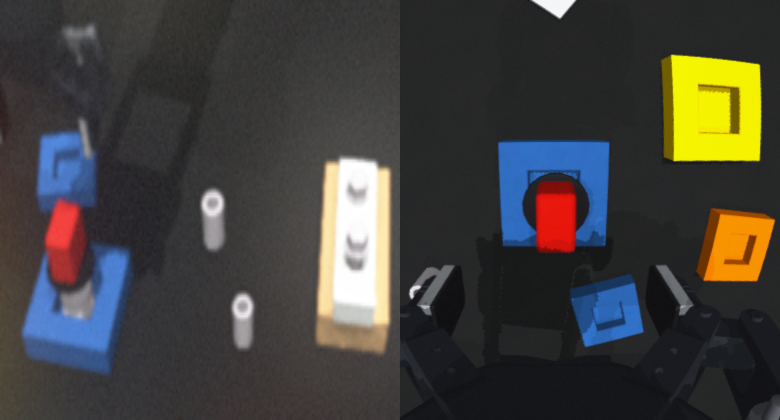

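The driver stands upright in the large blue holder at (555,205) in the right half of the picture, released, with the fingers clear. Sockets and block are where they were. Within the same view the driver axis is about 2 mm from the holder centre. I hand in.

```bash
python3 -c "
from cell import ctrl
print(ctrl.close_job(), ctrl.sense()['clock'])"
```

```text
the job is handed in; nothing more can be done
the job is handed in; nothing more can be done
```

I took the driver from the large blue holder, seated it on the standing screw, and turned it 3.4 rad clockwise. I then stood it back in the holder, let go and handed the job in at about 20.5 s. No verdict was reported, so these are only my own checks:

- **Pressing:** Between moves the force on the screw was about 17 to 19.5 N. I only read it at the end of each call, so short peaks in between were not seen.
- **Cut:** While turning, the tool sank 3.0 mm and the pressing force dropped by about 2 N. Allowing for the wood's spring-back, that gives roughly 3.0 to 3.4 mm of thread. The handle stayed within about one pixel (roughly 0.4 mm) of its place in the grip, so the sinking was not slip. I did not go back and measure the screw head directly afterwards.
- **Driver in the holder:** It looks upright in the last picture, and its axis is about 2 mm from the holder's centre in that view. Going by the tool height at release, the rim is on the pocket floor, about 10 mm above the bench. The fingers are fully open and clear.
- **Other things:** The bystanders visible in the last pictures look unmoved. I checked this by eye and did not measure it.
- **Disagreement:** The two wrist views of the holder put its centre about 2 mm apart, and I aimed between them. This was well within the pocket's clearance.

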